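# Set the extraction hood's damper to half open with the hooked rod

## Robot

A 6-joint arm with a two-finger parallel gripper is mounted at the origin on the work surface; the furniture and walls round the work are solid. World frame = base frame: x ahead of the robot, y to its left, z up, the work surface at z = 0. Lengths are in m, angles in rad, forces in N, time in s.
With the tool pointing down it reaches from about 0.275 to 0.75 m from the base axis. Payload 10.2 kg.
Tool frame: the origin (TCP) lies between the finger pads; the fingertips stand 17 mm ahead of it and the grasp point (between the pads) lies 2 mm behind it (bot.tip_extent is the z of the fingertips in the tool frame, in m); z points along the fingers, y is the line along which they close (so a half turn about z gives the same grasp; the last joint's range is limited). The gripper opens to 85 mm and grips with 20 to 120 N. Pads are 22 mm wide; open, the fingers measure 114 mm over their backs; the gripper's body (76 mm by 85 mm) begins 54 mm behind the grasp point. The pads swing forward as they close: fully open they stand 13 mm farther back than shut.
Start: joints at [1.122, 0.313, 1.498, -0, 1.331, -0.223], TCP at [0.118, 0.512, 0.226] pointing down, gripper open.
Joint ranges: [-2.94, 2.94], [-0.97, 2.17], [0.19, 2.56], [-1.23, 4.37], [0.02, 3.11], [-2.88, 2.88]. Speed limits (rad/s): [2.39, 2.39, 3.01, 3.14, 3.14, 3.14].

## Interface

Orientations are given as a rotation vector (axis times angle).
In Python, from station import monitor, read_camera, bot gives the robot as it stands. The module is installed in compiled form; this text tells all that it offers.
- The arm moves only by the tool servo_tool, never from a script. Its argument "series" is a list of rows, each an object with "dp": the shift along the tool's x, y, z normalised to -1 to 1, where 1 is 0.75 m, a list of three; "rotation": the turn, a rotation vector about the tool's x, y, z normalised to -1 to 1, where 1 is pi rad, a list of three; "hand": the opening, from 0 (shut) to 1 (fully open). In form: [{"dp": [dx, dy, dz], "rotation": [wx, wy, wz], "hand": hand}, ...]. A call has 1 to 20 rows; each row is the pose to reach, as a shift and turn from the pose commanded when the call began, along the tool's axes at that moment, turning the shorter way round; what a row does not reach only later rows make up. A row lasts 1/10 s, in which the tool goes at most 50 mm and 8.59 degrees, less where a joint would pass 70% of its speed; a pose out of reach is approached as far as the arm can. A call with a number of a shift or a turn outside -1 to 1 is refused whole. A call with a gripper value outside its range is refused whole. The fingers move at their own pace and stop on an object; "newtons" is the grip in N (left out, the last holds). Time passes only in rows, so rows that repeat a pose let the fingers close. It gives the time, the measured TCP pose, the force, the opening and the grip force at its end, in the units of the state.
- monitor.observe(): the state, without advancing time (a new reading comes with each control period).
- read_camera(name): name is "scene" or "top"; returns a dict with "image" (420x560x3 uint8, red, green, blue), "K" (3x3 intrinsics, pixels), "rvec" (rotation vector, rad) and "tvec" (3), from world to camera coordinates, as OpenCV has them. Camera axes: x right, y down, z forward; pixel columns grow to the right and rows downward; lengths in m; the calibration is good to about 2 mm. A picture is of the moment at which its call begins. There is no depth.
- bot.sign_off(): hands the job in; it is judged then, once.
The state is a dict: "t": time; "joints": joint angles; "joint_vel": joint speeds; "joint_torque": joint torques, N m; "tool_pos": TCP position; "tool_rot": TCP orientation; "force": force on the tool from outside, world axes, zero at the start; "torque": the same for the moment, N m; "gripper_width": finger opening in m; "grasp_force": force on a finger pad.
Only numpy, scipy, OpenCV 4.12 (cv2) and the standard library are available. Lean on these libraries where they do the work, as an engineer would, in place of code of your own. Each camera call takes 0.05 s, during which the arm holds its last target. There are 200 camera calls.

## Task

Pick up the hooked rod, reach it up under the front lip of the bench-top extraction hood, catch the pull eye of the damper plate and pull the stiff plate down its channels to half open: 40 mm from shut, indicator at the long middle line of the scale on the roof. Then unhook without shifting the plate and lay the rod flat on the bench again, same side down, clear of the hood (in front of it or beside it), leaving the things round about where they are.

Things in the scene. Friction and masses are not known exactly. Their poses are not given: they have to be found in the camera images.
- hood: Fixed bench-top extraction hood: grey sheet-metal canopy 260 mm wide, 170 mm deep, on four 16 mm legs, a round white filter drum on top. Origin: on the bench under the middle of its front lip; x runs from the front into the hood, y to the left seen from the front, z up. Open below; roof rises rearward at 30 degrees. Front legs at x 35, y +-119 mm; back panel at x 158 mm.
- hood_lip (a point): Middle of the hood's front lip, the straight lower edge (along hood y) of the front valance, 160 mm above the bench. Axes as the hood's. The damper's eye is up behind it. Side cheeks reach 19 mm lower than the lip, measured square to the roof's slope.
- half_mark (a point): Middle of a 10 mm wide slot in the left half of the roof, at the half-open line. A brass indicator, sunk in the slot, moves with the damper past five lines 20 mm apart: rearmost = shut, the longer middle one = half open, foremost = full open.
- damper (a joint): How far the steel damper plate is pulled from shut, in m: 0 shut, 0.04 half open, 0.08 full open (stop). It slides parallel to the roof, down to the front at 30 degrees. Stiff: about 7 N to pull (10 N to push back), a little more when fast; it stays where it is left. Starts at 0 to 0.012.
- damper_eye (a point): Centre of the damper's pull eye: steel ring, 30 mm hole, 6 mm wire, hole axis along hood y, in the hood's middle plane, hanging from the plate's front edge. Axes: x up the slope into the hood, y hood's left, z square to the roof. Shut, it is 86 mm behind and 31 mm above the lip. A bar through it parallel to the slope clears the lip by 16 mm from its axis; flatter than 22 degrees the lip blocks it.
- hook_rod: Loose hooked rod, 0.12 kg, lying flat on the bench. Black grip 96 mm long, 16 wide, 20 high, end collars 22 wide leave 76 mm to grip; then an 8 mm steel rod. Origin: under the grip's middle; x along the rod to the hook, z up. Rod axis 4 mm above the underside; 170 mm ahead of the origin it bends square to the left (+y): hook arm 7 mm thick, reaching 33 mm from the axis (37 with its round end).
- hook_point (a point): Point midway along the hook arm, which should lie inside the eye: 170 mm ahead of the rod's origin, 16 mm to +y, 4 mm above the underside. Axes as the rod's. The arm's last 8 mm slants 5 mm back towards the grip.
- strip_plate: Bystander: the dark red plate of white tube strips, 85 x 128 x 15 mm, on the bench under the hood; origin at its underside centre.
- trough: Bystander: small clear trough, 46 x 92 x 24 mm, on the bench under the hood; origin at its underside centre.
- vial: Bystander: clear capped vial with white cap, 28 mm across, 54 mm high, standing right of the hood; origin at its underside centre.
- timer: Bystander: small white bench timer with a display, 60 x 62 x 28 mm, left of the hood; origin at its underside centre.

How it is judged:
On the way, in this order (a step that is already met when the one before it is completed fails the run):
1. the hook of the rod is in the damper's eye, the damper not yet pulled past 25 mm (distance between hook_point and damper_eye below 0.024 m and y of hook_point in the frame of damper_eye between -0.014 and 0.014 m and value of joint damper below 0.025 m), for 0.05 s.
2. the damper is pulled to half open (40 mm, within 6 mm) with the hook still in the eye (distance between hook_point and damper_eye below 0.024 m and value of joint damper between 0.034 and 0.046 m), for 0.1 s.
At the end, for the whole second after the job is handed in: The damper stands at half open, 40 mm from shut within 6 mm; the hooked rod lies flat on the bench, grip upright as it was found, at rest, neither its grip nor its hook under the hood (value of joint damper between 0.034 and 0.046 m and height (world z) of hook_rod between -0.004 and 0.006 m and height (world z) of hook_point between 0 and 0.012 m and angle between hook_rod's own z axis and vertical below 0.1 rad and linear speed of hook_rod below 0.01 m/s and (x of hook_point in the frame of hood below 0 m or y of hook_point in the frame of hood below -0.13 m or y of hook_point in the frame of hood above 0.13 m) and (x of hook_rod in the frame of hood below 0 m or y of hook_rod in the frame of hood below -0.13 m or y of hook_rod in the frame of hood above 0.13 m)); the robot touches nothing.
It fails at once if the plate, trough, vial or timer is shifted by more than 20 mm (distance of any of strip_plate, trough, vial, timer from where it was at the start of the episode above 0.02 m).
It also fails if it takes over 59 s, if anything falls off the work surface, if the arm or the gripper's body presses on something with over 40 N, if the wrist force passes 120 N, or if a joint passes its speed limit or range.

## Working session

There is one attempt and no reset: what is moved stays moved. The work goes in short steps, Python scripts to look and compute and a tool call to move; the robot and the scene stay as the last step left them, time stands still between calls to the robot, and variables do not carry over. Pictures are saved under pics/ and viewed, at most 10 in all, crops included, and the job is handed in when it is done.

Besides the shell and the picture viewer there is one more tool, called after "Call:" by a JSON object that holds its "name" and its "arguments". servo_tool: Moves the arm, as the interface text tells. Its arguments: {"type":"object","properties":{"series":{"type":"array","items":{"type":"object","properties":{"dp":{"type":"array","items":{"type":"number","minimum":-1,"maximum":1}},"rotation":{"type":"array","items":{"type":"number","minimum":-1,"maximum":1}},"hand":{"type":"number"}}}},"newtons":{"type":"number"}},"required":["series"]}

```bash
mkdir -p pics
cat > h.py <<'E'
import numpy as np, cv2
from scipy.spatial.transform import Rotation as R
from station import monitor, read_camera, bot
def snap(n,f):
    c=read_camera(n); cv2.imwrite('pics/'+f,c['image'][:,:,::-1]); 
    np.savez('pics/'+f[:-4]+'.npz',**c); return c
def ray(c,uv):
    p=cv2.undistortPoints(np.array([[uv]],float),c['K'],None)[0,0]
    Rm=R.from_rotvec(np.ravel(c['rvec'])).as_matrix(); o=-Rm.T@np.ravel(c['tvec'])
    return o,Rm.T@np.array([p[0],p[1],1.])
def onz(c,uv,z):
    o,d=ray(c,uv); return o+d*(z-o[2])/d[2]
def tri(c1,u1,c2,u2):
    o1,d1=ray(c1,u1);o2,d2=ray(c2,u2)
    s=np.linalg.lstsq(np.c_[d1,-d2],o2-o1,rcond=None)[0]
    a=o1+s[0]*d1;b=o2+s[1]*d2
    return (a+b)/2,np.linalg.norm(a-b)
def proj(c,P):
    return cv2.projectPoints(np.atleast_2d(np.array(P,float)),np.ravel(c['rvec']),np.ravel(c['tvec']),c['K'],None)[0][:,0]
E
python3 - <<'E'
from h import *
for n in('scene','top'):
    c=snap(n,n+'0.png'); o,d=ray(c,(280,210)); print(n,o,d,c['K'][0,0])
s=monitor.observe(); print(s['tool_pos'],s['tool_rot'],s['t'],s['force'],bot.tip_extent)
E
```

```text
scene [-0.28280612 -0.66384984  0.9299646 ] [ 0.64168371  0.50265779 -0.57936474] 546.6797370463753
top [ 0.37268943 -0.01097914  1.57249312] [ 0.14486795  0.01622344 -0.9893249 ] 510.0118937741626
[0.11746313 0.51144861 0.22572057] [-3.53945491e-01 -3.12125453e+00  1.65815817e-03] 0.1 [-0.92824932 -0.00891938  0.76504981] 0.017
```

View pics/scene0.png

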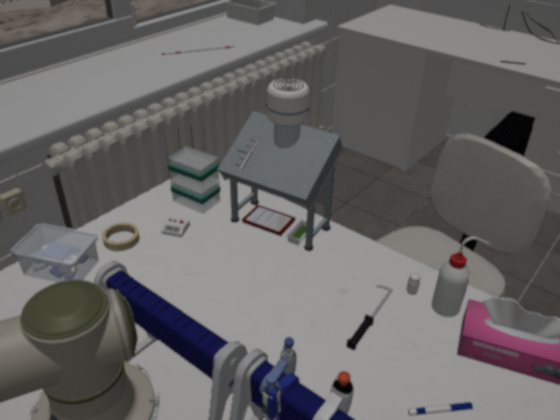

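View pics/top0.png

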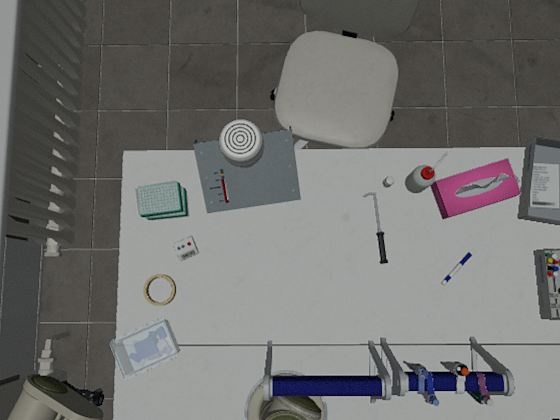

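The scene view shows the hood at about (280,160) and the rod from (352,345) to (388,290). The top view shows the hood at (195–300,130–212), and the rod with its grip at (382,248) and hook at (370,195). Next I'll enlarge both for measuring.

Run:
```python
from h import *
t=cv2.imread('pics/top0.png');s=cv2.imread('pics/scene0.png')
a=cv2.resize(t[120:280,180:400],None,fx=3.6,fy=3.6,interpolation=cv2.INTER_CUBIC)
b=cv2.resize(s[80:260,190:360],None,fx=3.3,fy=3.3,interpolation=cv2.INTER_CUBIC)
cv2.imwrite('pics/a.png',a);cv2.imwrite('pics/b.png',b)
c=dict(np.load('pics/top0.npz')); g=dict(np.load('pics/scene0.npz'))
print(proj(c,[[0,0,0],[0.118,.512,.226],[.3,0,0],[.75,0,0]]),proj(g,[[0,0,0],[.118,.512,.226]]))
for n,uv in dict(grip0=(384,262),grip1=(379,234),bend=(375,194),vial=(388,182)).items(): print(n,onz(c,uv,.01))
# dark grip mask
im=c['image'].astype(int); m=(im.max(2)<60); m[:, :350]=0; m[:,420:]=0; m[:215]=0; m[280:]=0
ys,xs=np.nonzero(m); print(len(xs), cv2.minAreaRect(np.c_[xs,ys].astype(np.float32)))
```

```text
[[286.0365964  412.25901353]
 [ 85.22673894 386.10844461]
 [285.37937058 308.82239992]
 [284.45838759 163.87471432]] [[ 94.86027796 409.64606373]
 [-16.36628369 190.98155406]]
grip0 [ 0.43928016 -0.3009198   0.01      ]
grip1 [ 0.52485969 -0.28852147  0.01      ]
bend [ 0.64941756 -0.2801791   0.01      ]
vial [ 0.68696505 -0.32165482  0.01      ]
158 ((381.9640808105469, 247.1645965576172), (30.575008392333984, 7.06669807434082), 83.8844985961914)
```

View pics/a.png

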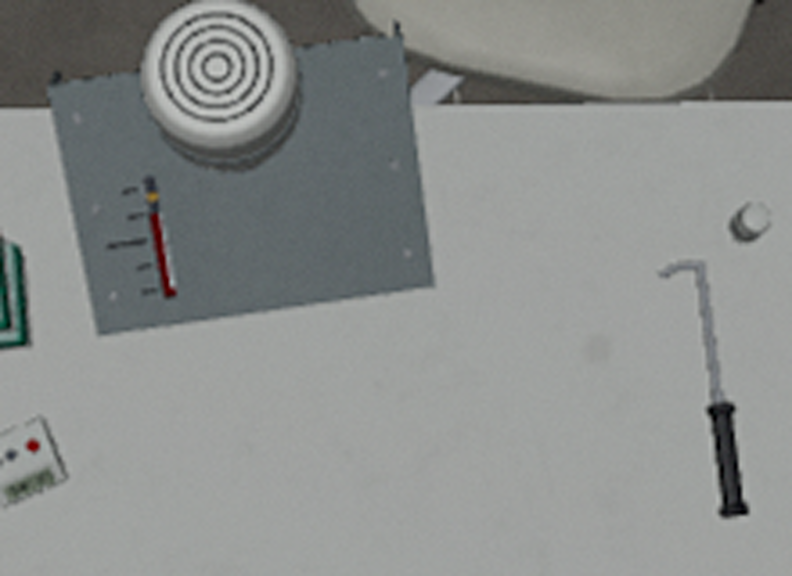

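View pics/b.png

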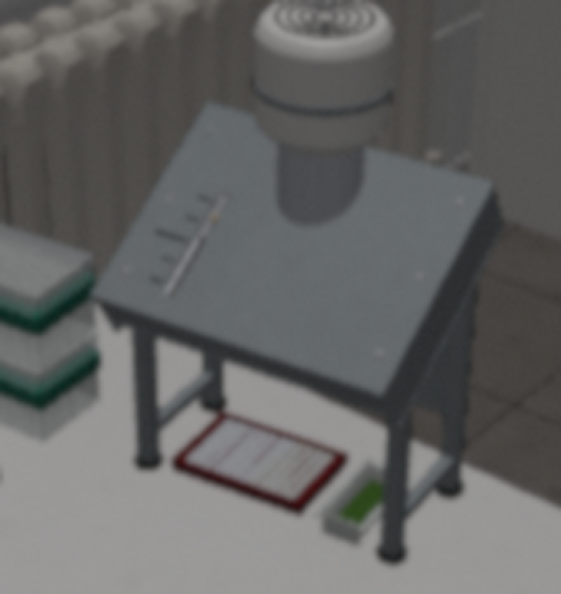

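Crop a puts the roof front corners at (100,334) and (434,286), the brass indicator at (152,197) near the shut line (about 5 mm open), and the rod bend at (702,265). Crop b puts the roof front corners at (95,300) and (383,393), and the front feet at (148,463) and (391,555).

Run:
```python
from h import *
c=dict(np.load('pics/top0.npz')); g=dict(np.load('pics/scene0.npz'))
A=lambda u,v:((u+.5)/3.6-.5+180,(v+.5)/3.6-.5+120)
B=lambda u,v:((u+.5)/3.3-.5+190,(v+.5)/3.3-.5+80)
P={}
for n,a,b in [('FL',(100,334),(95,300)),('FR',(434,286),(383,393)),('BL',(51,87),(210,105)),('BR',(403,40),(496,186)),('half',(150,241),(190,241)),
  ('full',(172,296),(167,293)),('shut',(150,190),(222,200))]:
    P[n],e=tri(c,A(*a),g,B(*b)); print(n,P[n].round(4),round(e,4))
print('width',np.linalg.norm(P['FL']-P['FR']))
f=P['FL']-P['FR']; ya=np.arctan2(-f[0],f[1]); print('yaw',ya, 'back',np.arctan2(-(P['BL']-P['BR'])[0],(P['BL']-P['BR'])[1]))
for n,b in dict(fl=(148,459),fr=(391,553),bl=(213,403),br=(450,488)).items(): print(n,onz(g,B(*b),.003).round(4))
d=P['BL']-P['FL'];print('slope',np.arctan2(d[2],np.hypot(*d[:2])),np.linalg.norm(d))
for n,a in dict(bend=(702,265),rod_gripend=(719,402),grip_end=(735,510),tip=(660,275)).items(): print(n,onz(c,A(*a),.004 if n!='grip_end' else .01).round(4))
g0=onz(c,(381.964,247.165),.014);print('gripmask',g0)
s=dict(np.load('pics/scene0.npz'));im=s['image'].astype(int);m=(im.max(2)<60);m[:300]=0;m[360:]=0;m[:,:335]=0;m[:,385:]=0
ys,xs=np.nonzero(m);r=cv2.minAreaRect(np.c_[xs,ys].astype(np.float32));print(r,onz(s,r[0],.012))
```

```text
FL [0.5704 0.2104 0.1903] 0.0015
FR [ 0.6046 -0.0446  0.1964] 0.0022
BL [0.7359 0.2329 0.2907] 0.0003
BR [ 0.7694 -0.0226  0.2908] 0.004
half [0.6344 0.1673 0.2314] 0.0021
full [0.5956 0.1547 0.207 ] 0.0014
shut [0.6684 0.1642 0.2547] 0.0033
width 0.2573672047738746
yaw 0.1333926100726659 back 0.13059981928770104
fl [0.6265 0.2127 0.003 ]
fr [ 0.6584 -0.0249  0.003 ]
bl [0.7272 0.2258 0.003 ]
br [ 0.761  -0.0117  0.003 ]
slope 0.5415714199194555 0.19482890782391213
bend [ 0.6529 -0.2802  0.004 ]
rod_gripend [ 0.5338 -0.291   0.004 ]
grip_end [ 0.4414 -0.3004  0.01  ]
tip [ 0.6444 -0.2437  0.004 ]
gripmask [ 0.48415609 -0.29551132  0.014     ]
((359.6670227050781, 331.7641296386719), (9.520283699035645, 37.19710922241211), 35.311214447021484) [ 0.48458468 -0.29438464  0.012     ]
```

Run:
```python
from h import *
c=dict(np.load('pics/top0.npz')); g=dict(np.load('pics/scene0.npz'))
for a,b in [((273,385),(112,275)),((388,384),(218,347)),((268,343),(112,268)),((372,342),(236,352)),((463,371),(344,379))]: print(tri(c,a,g,b))
s=cv2.cvtColor(g['image'],cv2.COLOR_RGB2BGR)
w=cv2.resize(s[160:215,210:320],None,fx=7,fy=7,interpolation=cv2.INTER_CUBIC)
w=np.clip(w.astype(float)*1.8,0,255).astype(np.uint8)
yaw=.132;Rz=R.from_euler('z',yaw).as_matrix()
for O,col in (((.608,.087,0),(0,0,255)),((.600,.086,0),(0,255,0)),((.613,.087,0),(255,0,0))):
    p=proj(g,[np.array(O)+Rz@np.array(q) for q in ([0,.06,.16],[0,.02,.16],[0,-.02,.16],[0,-.06,.16])])
    for u in p: cv2.circle(w,tuple(int(x) for x in ((u-[210,160]+.5)*7)),2,col,-1)
cv2.imwrite('pics/w.png',w)
```

```text
(array([0.11964009, 0.03347103, 0.24500049]), np.float64(0.009544874548461715))
(array([ 0.11912315, -0.24652198,  0.25778888]), np.float64(0.023852519360452244))
(array([0.18631422, 0.06931599, 0.20120712]), np.float64(0.08511915666011537))
(array([ 0.20142999, -0.21930497,  0.15195886]), np.float64(0.04517543377532543))
(array([ 0.1642765 , -0.43330893,  0.28607127]), np.float64(0.0037729807508333907))
```

View pics/w.png

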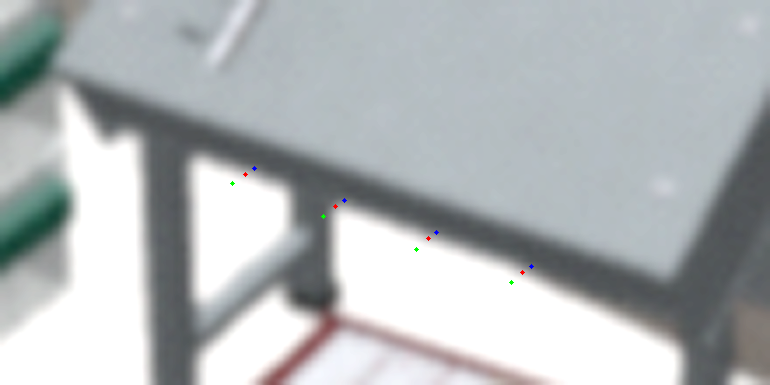

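The valance's lower edge fits the blue dots, which puts the hood origin at about (0.613, 0.088) with yaw 0.132. The rail by the robot is about 0.28 m high, so I'll stay clear of it.

```bash
cat >> h.py <<'E'
O=np.array([.613,.088,0.]);YAW=.132
def rodR(yaw,pitch): # rod axes
    return R.from_euler('ZY',[yaw,-pitch])
def toolR(yaw,pitch): return rodR(yaw,pitch)*R.from_euler('x',np.pi)
def cmd(pos,rot,base=None):
    if base is None:
        s=monitor.observe(); base=(s['tool_pos'],R.from_rotvec(s['tool_rot']))
    p0,r0=np.array(base[0]),base[1]
    d=r0.inv().apply(np.array(pos)-p0)/.75; w=(r0.inv()*rot).as_rotvec()/np.pi
    print('dp',d.round(4),'rot',w.round(4)); return np.array(pos),rot
E
python3 - <<'E'
from h import *
cmd([.36,.12,.26],R.from_euler('z',.09+1.55)*R.from_euler('x',np.pi))
cmd([.4845,-.295,.13],toolR(.09,0))
E
```

```text
dp [-0.432  -0.4363 -0.0453] rot [-3.000e-04  2.000e-04  4.061e-01]
dp [-0.7178 -0.9382  0.1285] rot [-2.000e-04  5.000e-04  8.995e-01]
```

Call:
{"name": "servo_tool", "arguments": {"series": [{"dp": [-0.432, -0.436, -0.045], "rotation": [0, 0, 0.406], "hand": 1}, {"dp": [-0.432, -0.436, -0.045], "rotation": [0, 0, 0.406], "hand": 1}, {"dp": [-0.432, -0.436, -0.045], "rotation": [0, 0, 0.406], "hand": 1}, {"dp": [-0.432, -0.436, -0.045], "rotation": [0, 0, 0.406], "hand": 1}, {"dp": [-0.432, -0.436, -0.045], "rotation": [0, 0, 0.406], "hand": 1}, {"dp": [-0.432, -0.436, -0.045], "rotation": [0, 0, 0.406], "hand": 1}, {"dp": [-0.432, -0.436, -0.045], "rotation": [0, 0, 0.406], "hand": 1}, {"dp": [-0.432, -0.436, -0.045], "rotation": [0, 0, 0.406], "hand": 1}, {"dp": [-0.718, -0.938, 0.128], "rotation": [0, 0, 0.9], "hand": 1}, {"dp": [-0.718, -0.938, 0.128], "rotation": [0, 0, 0.9], "hand": 1}, {"dp": [-0.718, -0.938, 0.128], "rotation": [0, 0, 0.9], "hand": 1}, {"dp": [-0.718, -0.938, 0.128], "rotation": [0, 0, 0.9], "hand": 1}, {"dp": [-0.718, -0.938, 0.128], "rotation": [0, 0, 0.9], "hand": 1}, {"dp": [-0.718, -0.938, 0.128], "rotation": [0, 0, 0.9], "hand": 1}, {"dp": [-0.718, -0.938, 0.128], "rotation": [0, 0, 0.9], "hand": 1}, {"dp": [-0.718, -0.938, 0.128], "rotation": [0, 0, 0.9], "hand": 1}, {"dp": [-0.718, -0.938, 0.128], "rotation": [0, 0, 0.9], "hand": 1}, {"dp": [-0.718, -0.938, 0.128], "rotation": [0, 0, 0.9], "hand": 1}, {"dp": [-0.718, -0.938, 0.128], "rotation": [0, 0, 0.9], "hand": 1}, {"dp": [-0.718, -0.938, 0.128], "rotation": [0, 0, 0.9], "hand": 1}]}}

```text
t: 2.1
tool_pos: [0.4845, -0.2955, 0.1288]
tool_rot: [-3.137, -0.134, 0.002]
force: [-0.4, 0.8, -0.4]
gripper_width: 0.0854
grasp_force: 0.0
```

Run:
```python
from h import *
s=monitor.observe();print(s['t'],s['tool_pos'],s['joints'],s['force'])
cmd([.4845,-.295,.06],toolR(.09,0))
cmd([.4845,-.295,.020],toolR(.09,0))
```

```text
2.1 [ 0.48450616 -0.29554598  0.12884334] [-7.54096678e-01  4.96633180e-01  1.49485260e+00 -5.41792838e-05
  1.15219620e+00  7.31182198e-01] [-0.44272166  0.81454073 -0.37501079]
dp [ 0.0002 -0.0006  0.0918] rot [-0.0005  0.0005 -0.0014]
dp [ 0.0003 -0.0005  0.1451] rot [-0.0005  0.0005 -0.0014]
```

Call:
{"name": "servo_tool", "arguments": {"newtons": 80, "series": [{"dp": [0, 0, 0.06], "rotation": [0, 0, -0.001], "hand": 1}, {"dp": [0, 0, 0.11], "rotation": [0, 0, -0.001], "hand": 1}, {"dp": [0, 0, 0.145], "rotation": [0, 0, -0.001], "hand": 1}, {"dp": [0, 0, 0.145], "rotation": [0, 0, -0.001], "hand": 1}, {"dp": [0, 0, 0.145], "rotation": [0, 0, -0.001], "hand": 0}, {"dp": [0, 0, 0.145], "rotation": [0, 0, -0.001], "hand": 0}, {"dp": [0, 0, 0.145], "rotation": [0, 0, -0.001], "hand": 0}, {"dp": [0, 0, 0.145], "rotation": [0, 0, -0.001], "hand": 0}, {"dp": [0, 0, 0.145], "rotation": [0, 0, -0.001], "hand": 0}, {"dp": [0, 0, 0.145], "rotation": [0, 0, -0.001], "hand": 0}, {"dp": [0, 0, 0.145], "rotation": [0, 0, -0.001], "hand": 0}, {"dp": [0, 0, 0.145], "rotation": [0, 0, -0.001], "hand": 0}]}}

```text
t: 3.3
tool_pos: [0.4849, -0.2945, 0.0214]
tool_rot: [-3.138, -0.144, 0.0]
force: [0.1, -0.1, -0.1]
gripper_width: 0.0003
grasp_force: 0.0
```

The gripper closed on nothing, so I'll look.

Run:
```python
from h import *
c=snap('top','t1.png');g=snap('scene','s1.png')
s=monitor.observe();print(proj(c,[s['tool_pos']]),proj(g,[s['tool_pos']]))
a=cv2.resize(c['image'][170:290,330:440],None,fx=3.6,fy=4,interpolation=3)
b=cv2.resize(g['image'][260:380,310:420],None,fx=3.6,fy=4,interpolation=3)
cv2.imwrite('pics/m1.png',np.hstack([a,b])[:,:,::-1])
```

```text
[[382.06944742 246.75816489]] [[360.22013526 328.80388078]]
```

View pics/m1.png

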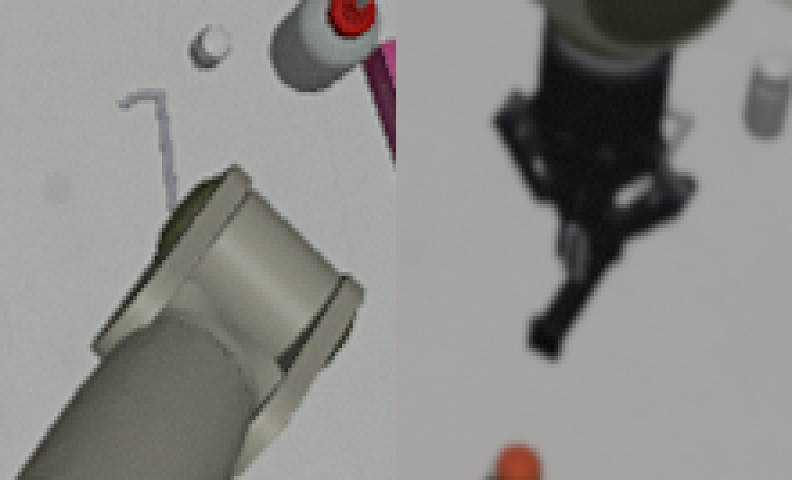

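The fingers are shut over the grip and the rod has not moved. I'll open, rise a little and compare the rod's position before retrying.

Call:
{"name": "servo_tool", "arguments": {"series": [{"dp": [0, 0, 0], "rotation": [0, 0, 0], "hand": 0.5}, {"dp": [0, 0, 0], "rotation": [0, 0, 0], "hand": 0.5}, {"dp": [0, 0, 0], "rotation": [0, 0, 0], "hand": 0.5}, {"dp": [0, 0, 0], "rotation": [0, 0, 0], "hand": 0.5}, {"dp": [0, 0, 0], "rotation": [0, 0, 0], "hand": 0.5}]}}

```text
t: 3.9
tool_pos: [0.4849, -0.2945, 0.0214]
tool_rot: [-3.138, -0.144, 0.0]
force: [0.2, 0.8, 0.7]
gripper_width: 0.0426
grasp_force: 0.0
```

Run:
```python
from h import *
s=monitor.observe();print(s['gripper_width'],s['force'],s['tool_pos'],s['joints'])
g=snap('scene','s2.png')
a0=cv2.imread('pics/scene0.png')[:,:,::-1]
f=lambda im:cv2.resize(im[285:365,320:400],None,fx=5,fy=6,interpolation=3)
im=np.hstack([f(a0),f(g['image'])])
im=np.clip(im.astype(float)*1.5,0,255).astype(np.uint8)
Rt=R.from_rotvec(s['tool_rot'])
for q in ([0,0,.017],[0,0,0],[0,.02,.017],[0,-.02,.017]):
    u=proj(g,[s['tool_pos']+Rt.apply(q)])[0]; cv2.circle(im,(400+int((u[0]-319.5)*5),int((u[1]-284.5)*6)),3,(255,0,0),-1)
cv2.imwrite('pics/m2.png',im[:,:,::-1])
```

```text
0.042637865597949895 [0.15409584 0.81827671 0.71018837] [ 0.48486713 -0.29451973  0.0214349 ] [-7.52325945e-01  6.40380857e-01  1.57971980e+00 -3.67711009e-06
  9.21546178e-01  7.26932930e-01]
```

View pics/m2.png

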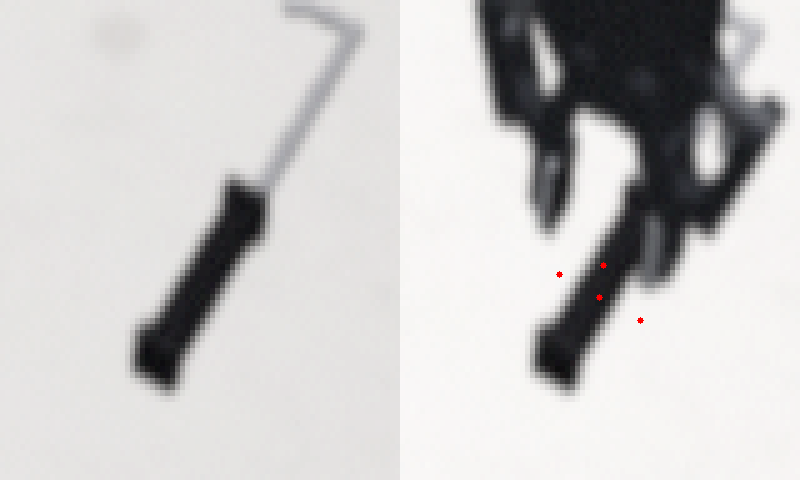

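Half open, the fingertips straddle the grip but stand about 7 px (roughly 10–15 mm) higher than the reported pose predicts. I'll lower in small steps and watch the force.

Call:
{"name": "servo_tool", "arguments": {"series": [{"dp": [0, 0, 0.004], "rotation": [0, 0, 0], "hand": 0.5}, {"dp": [0, 0, 0.008], "rotation": [0, 0, 0], "hand": 0.5}, {"dp": [0, 0, 0.008], "rotation": [0, 0, 0], "hand": 0.5}, {"dp": [0, 0, 0.008], "rotation": [0, 0, 0], "hand": 0.5}]}}

```text
t: 4.35
tool_pos: [0.4848, -0.2945, 0.0153]
tool_rot: [-3.138, -0.144, 0.0]
force: [0.7, -0.0, -0.0]
gripper_width: 0.043
grasp_force: 0.0
```

Call:
{"name": "servo_tool", "arguments": {"newtons": 80, "series": [{"dp": [0, 0, 0], "rotation": [0, 0, 0], "hand": 0.3}, {"dp": [0, 0, 0], "rotation": [0, 0, 0], "hand": 0.3}, {"dp": [0, 0, 0], "rotation": [0, 0, 0], "hand": 0.15}, {"dp": [0, 0, 0], "rotation": [0, 0, 0], "hand": 0.15}, {"dp": [0, 0, 0], "rotation": [0, 0, 0], "hand": 0.15}]}}

```text
t: 4.85
tool_pos: [0.4849, -0.2945, 0.0155]
tool_rot: [3.138, 0.144, 0.0]
force: [0.0, 0.5, 0.3]
gripper_width: 0.0127
grasp_force: 0.0
```

Call:
{"name": "servo_tool", "arguments": {"series": [{"dp": [0, 0, 0], "rotation": [0, 0, 0], "hand": 0.45}, {"dp": [0, 0, 0], "rotation": [0, 0, 0], "hand": 0.45}, {"dp": [0, 0, 0], "rotation": [0, 0, 0], "hand": 0.45}, {"dp": [0, 0, 0.004], "rotation": [0, 0, 0], "hand": 0.45}, {"dp": [0, 0, 0.008], "rotation": [0, 0, 0], "hand": 0.45}, {"dp": [0, 0, 0.008], "rotation": [0, 0, 0], "hand": 0.45}, {"dp": [0, 0, 0.008], "rotation": [0, 0, 0], "hand": 0.45}]}}

```text
t: 5.55
tool_pos: [0.4848, -0.2945, 0.0093]
tool_rot: [-3.138, -0.144, 0.0]
force: [0.4, -0.5, 0.2]
gripper_width: 0.0386
grasp_force: 0.0
```

Run:
```python
from h import *
s=monitor.observe();print(s['gripper_width'],s['force'],s['tool_pos'])
g=snap('scene','s3.png');c=snap('top','t3.png')
f=lambda im:cv2.resize(im[285:365,320:400],None,fx=5,fy=6,interpolation=3)
im=np.hstack([f(g['image']),cv2.resize(c['image'][180:270,340:415],(400,480),interpolation=3)])
im=np.clip(im.astype(float)*1.5,0,255).astype(np.uint8)
Rt=R.from_rotvec(s['tool_rot'])
for q in ([0,0,.017],[0,0,0],[0,.019,.017],[0,-.019,.017]):
    u=proj(g,[s['tool_pos']+Rt.apply(q)])[0]; cv2.circle(im,(int((u[0]-319.5)*5),int((u[1]-284.5)*6)),3,(255,0,0),-1)
cv2.imwrite('pics/m3.png',im[:,:,::-1])
```

```text
0.03855322647438734 [ 0.36963201 -0.50781109  0.23872942] [ 0.48482934 -0.29449443  0.00930246]
```

View pics/m3.png

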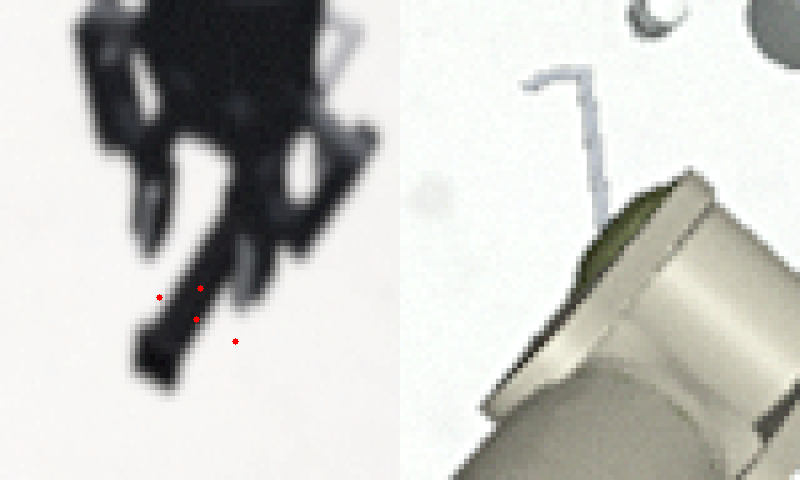

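Both tips sit a steady 39 px (about 20 mm) above prediction, so the real fingertips are higher than reported. I'll close again here.

Call:
{"name": "servo_tool", "arguments": {"newtons": 80, "series": [{"dp": [0, 0, 0], "rotation": [0, 0, 0], "hand": 0.3}, {"dp": [0, 0, 0], "rotation": [0, 0, 0], "hand": 0.3}, {"dp": [0, 0, 0], "rotation": [0, 0, 0], "hand": 0.12}, {"dp": [0, 0, 0], "rotation": [0, 0, 0], "hand": 0.12}, {"dp": [0, 0, 0], "rotation": [0, 0, 0], "hand": 0.12}]}}

```text
t: 6.15
tool_pos: [0.485, -0.2946, 0.0098]
tool_rot: [3.138, 0.144, 0.0]
force: [-0.7, 1.1, 4.6]
gripper_width: 0.013
grasp_force: 78.5
```

Contact, but the width of 13 mm suggests a grip high on a rounded top. I'll go a little deeper.

Call:
{"name": "servo_tool", "arguments": {"newtons": 80, "series": [{"dp": [0, 0, 0], "rotation": [0, 0, 0], "hand": 0.4}, {"dp": [0, 0, 0], "rotation": [0, 0, 0], "hand": 0.4}, {"dp": [0, 0, 0.003], "rotation": [0, 0, 0], "hand": 0.4}, {"dp": [0, 0, 0.006], "rotation": [0, 0, 0], "hand": 0.4}, {"dp": [0, 0, 0.006], "rotation": [0, 0, 0], "hand": 0.3}, {"dp": [0, 0, 0.006], "rotation": [0, 0, 0], "hand": 0.3}, {"dp": [0, 0, 0.006], "rotation": [0, 0, 0], "hand": 0.12}, {"dp": [0, 0, 0.006], "rotation": [0, 0, 0], "hand": 0.12}, {"dp": [0, 0, 0.006], "rotation": [0, 0, 0], "hand": 0.12}]}}

```text
t: 7.05
tool_pos: [0.485, -0.2947, 0.0053]
tool_rot: [3.138, 0.144, 0.001]
force: [0.3, 0.9, 3.6]
gripper_width: 0.0137
grasp_force: 78.7
```

Run:
```python
from h import *
cmd([.485,-.295,.15],toolR(.09,0))
cmd([.38,-.10,.16],toolR(YAW,np.pi/6))
```

```text
dp [ 0.      0.0005 -0.193 ] rot [ 0.0001 -0.0001  0.0005]
dp [-0.1156 -0.2712 -0.2065] rot [ 0.0035  0.1665 -0.0126]
```

Call:
{"name": "servo_tool", "arguments": {"series": [{"dp": [0, 0, -0.01], "rotation": [0, 0, 0], "hand": 0.1}, {"dp": [0, 0, -0.03], "rotation": [0, 0, 0], "hand": 0.1}, {"dp": [0, 0, -0.07], "rotation": [0, 0, 0], "hand": 0.1}, {"dp": [0, 0, -0.12], "rotation": [0, 0, 0], "hand": 0.1}, {"dp": [0, 0, -0.16], "rotation": [0, 0, 0], "hand": 0.1}, {"dp": [0, 0, -0.19], "rotation": [0, 0, 0], "hand": 0.1}, {"dp": [0, 0, -0.19], "rotation": [0, 0, 0], "hand": 0.1}]}}

```text
t: 7.75
tool_pos: [0.4858, -0.2953, 0.1506]
tool_rot: [3.134, 0.144, 0.006]
force: [0.2, 0.3, -0.7]
gripper_width: 0.0137
grasp_force: 78.3
```

Call:
{"name": "servo_tool", "arguments": {"series": [{"dp": [-0.019, -0.045, -0.002], "rotation": [0, 0.028, -0.002], "hand": 0.1}, {"dp": [-0.038, -0.09, -0.004], "rotation": [0, 0.055, -0.004], "hand": 0.1}, {"dp": [-0.058, -0.135, -0.007], "rotation": [0.002, 0.083, -0.006], "hand": 0.1}, {"dp": [-0.077, -0.18, -0.009], "rotation": [0.002, 0.11, -0.008], "hand": 0.1}, {"dp": [-0.096, -0.225, -0.011], "rotation": [0.003, 0.138, -0.01], "hand": 0.1}, {"dp": [-0.115, -0.271, -0.013], "rotation": [0.0035, 0.1665, -0.0126], "hand": 0.1}, {"dp": [-0.115, -0.271, -0.013], "rotation": [0.0035, 0.1665, -0.0126], "hand": 0.1}, {"dp": [-0.115, -0.271, -0.013], "rotation": [0.0035, 0.1665, -0.0126], "hand": 0.1}, {"dp": [-0.115, -0.271, -0.013], "rotation": [0.0035, 0.1665, -0.0126], "hand": 0.1}]}}

```text
t: 8.65
tool_pos: [0.3809, -0.1009, 0.1573]
tool_rot: [-2.996, -0.198, -0.801]
force: [0.6, 0.5, -1.5]
gripper_width: 0.0134
grasp_force: 78.4
```

Run:
```python
from h import *
s=monitor.observe();print(s['t'],s['gripper_width'],s['grasp_force'],s['force'],s['tool_pos'])
Rt=R.from_rotvec(s['tool_rot']); print((R.from_euler('x',np.pi)*Rt.inv()).inv().as_euler('ZYX'))
g=snap('scene','s4.png');c=snap('top','t4.png')
P=[s['tool_pos']+Rt.apply(q) for q in ([.17,0,0],[.17,-.033,0],[.05,0,0],[-.05,0,0])]
uc,ug=proj(c,P),proj(g,P);print(uc.round(),ug.round())
def crop(im,u):
    x,y=(u.mean(0)-[50,45]).astype(int); 
    return cv2.resize(im[y:y+90,x:x+100],(400,360),interpolation=3),(x,y)
a,oa=crop(c['image'],uc[:3]);b,ob=crop(g['image'],ug[:3]);print(oa,ob)
im=np.clip(np.hstack([a,b]).astype(float)*1.4,0,255).astype(np.uint8)
for u in uc: cv2.circle(im,tuple(((u-oa+.5)*4).astype(int)),2,(255,0,0),-1)
for u in ug: cv2.circle(im,tuple(((u-ob+.5)*4+[400,0]).astype(int)),2,(255,0,0),-1)
cv2.imwrite('pics/m4.png',im[:,:,::-1])
```

```text
8.65 0.01337519185971625 78.44743967056274 [ 0.61425591  0.5317074  -1.48409301] [ 0.38092392 -0.10087794  0.15729067]
[ 1.31807315e-01 -5.22624336e-01 -2.06628106e-04]
[[315. 225.]
 [303. 227.]
 [320. 265.]
 [323. 297.]] [[299. 203.]
 [286. 198.]
 [274. 249.]
 [252. 290.]]
(np.int64(262), np.int64(194)) (np.int64(236), np.int64(171))
```

View pics/m4.png

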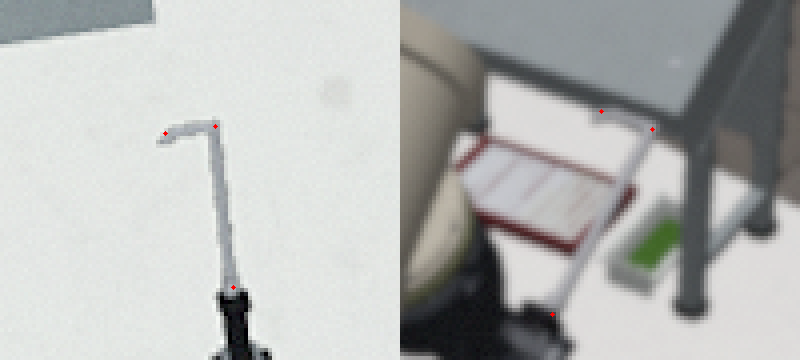

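The rod is held as planned: bend and collar lie within about 1 px of the predicted points in both views, top (215,125) and scene (652,128). So hook_point ≈ TCP + tool (0.17, -0.016, 0).

```bash
cat >> h.py <<'E'
Rh=R.from_euler('z',YAW); S=np.array([np.cos(np.pi/6),0,.5]);N=np.array([-.5,0,np.cos(np.pi/6)])
RT=toolR(YAW,np.pi/6)
def tcp_for(sl,y,perp): # hook_point at slope/y/perp rel. lip
    return O+Rh.apply(np.array([0,y,.16])+sl*S+perp*N)-RT.apply([.17,-.016,0])
def where():
    s=monitor.observe(); Rt=R.from_rotvec(s['tool_rot'])
    h=Rh.inv().apply(s['tool_pos']+Rt.apply([.17,-.016,0])-O)-[0,0,.16]
    print('t',s['t'],'hook slope,y,perp',(h@S).round(4),h[1].round(4),(h@N).round(4),'F',s['force'].round(1),'Fs',Rh.inv().apply(s['force'])@S,'grip',s['grasp_force'])
E
python3 - <<'E'
from h import *
where()
print(tcp_for(-.03,-.04,-.018)); cmd(tcp_for(-.03,-.04,-.018),RT)
cmd(tcp_for(.087,-.04,-.018),RT)
E
```

```text
t 8.75 hook slope,y,perp -0.0521 -0.1406 0.1249 F [-0.3 -0.5 -0.4] Fs -0.49520567475335364 grip 78.44748258590698
[0.45759395 0.01087498 0.04441154]
dp [ 0.0296 -0.1341  0.1907] rot [-0.0001  0.0003 -0.    ]
dp [ 0.1856 -0.1341  0.1905] rot [-0.0001  0.0003 -0.    ]
```

Call:
{"name": "servo_tool", "arguments": {"series": [{"dp": [0, 0, 0.06], "rotation": [0, 0, 0], "hand": 0.1}, {"dp": [0, -0.03, 0.12], "rotation": [0, 0, 0], "hand": 0.1}, {"dp": [0.01, -0.07, 0.17], "rotation": [0, 0, 0], "hand": 0.1}, {"dp": [0.02, -0.11, 0.19], "rotation": [0, 0, 0], "hand": 0.1}, {"dp": [0.03, -0.134, 0.1905], "rotation": [0, 0, 0], "hand": 0.1}, {"dp": [0.03, -0.134, 0.1905], "rotation": [0, 0, 0], "hand": 0.1}, {"dp": [0.03, -0.134, 0.1905], "rotation": [0, 0, 0], "hand": 0.1}, {"dp": [0.05, -0.134, 0.1905], "rotation": [0, 0, 0], "hand": 0.1}, {"dp": [0.07, -0.134, 0.1905], "rotation": [0, 0, 0], "hand": 0.1}, {"dp": [0.09, -0.134, 0.1905], "rotation": [0, 0, 0], "hand": 0.1}]}}

```text
t: 9.75
tool_pos: [0.4966, 0.0153, 0.0676]
tool_rot: [-2.996, -0.195, -0.802]
force: [0.3, 0.1, -1.4]
gripper_width: 0.0136
grasp_force: 78.6
```

Run:
```python
from h import *
where(); cmd(tcp_for(.087,-.04,-.018),RT)
g=snap('scene','s5.png'); s=monitor.observe(); Rt=R.from_rotvec(s['tool_rot'])
P=[s['tool_pos']+Rt.apply(q) for q in ([.17,0,0],[.05,0,0])]+[O+Rh.apply([0,y,.16]) for y in (.05,0,-.05)]
ug=proj(g,P);print(ug.round())
x,y=190,140
im=cv2.resize(g['image'][y:y+120,x:x+160],None,fx=5,fy=5,interpolation=3)
im=np.clip(im.astype(float)*1.5,0,255).astype(np.uint8)
for u in ug: cv2.circle(im,tuple(((u-[x,y]+.5)*5).astype(int)),2,(255,0,0),-1)
cv2.imwrite('pics/m5.png',im[:,:,::-1])
```

```text
t 9.75 hook slope,y,perp 0.0156 -0.0411 -0.0177 F [ 0.3  0.1 -1.4] Fs -0.41338006529171273 grip 78.60140562057495
dp [ 0.0952 -0.0012  0.0005] rot [ 0.0003  0.0001 -0.0005]
[[289. 194.]
 [267. 234.]
 [249. 185.]
 [265. 190.]
 [282. 196.]]
```

View pics/m5.png

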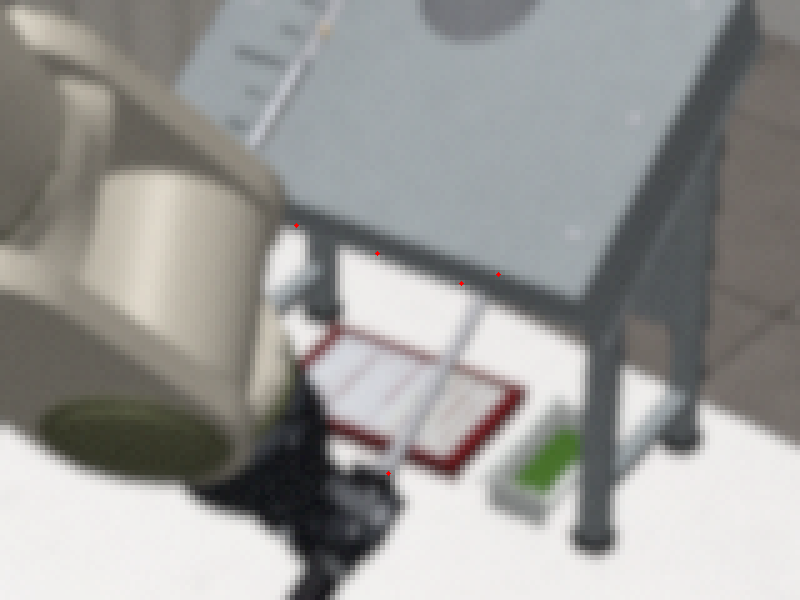

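The rod passes cleanly under the lip and the lip dots lie on the valance edge; the brass indicator is at (325,28). That was my last picture, so I'll track the rest in numbers.

Call:
{"name": "servo_tool", "arguments": {"series": [{"dp": [0.02, 0, 0], "rotation": [0, 0, 0], "hand": 0.1}, {"dp": [0.04, 0, 0], "rotation": [0, 0, 0], "hand": 0.1}, {"dp": [0.06, -0.001, 0], "rotation": [0, 0, 0], "hand": 0.1}, {"dp": [0.08, -0.001, 0], "rotation": [0, 0, 0], "hand": 0.1}, {"dp": [0.095, -0.001, 0], "rotation": [0, 0, 0], "hand": 0.1}, {"dp": [0.095, -0.001, 0], "rotation": [0, 0, 0], "hand": 0.1}, {"dp": [0.095, -0.001, 0], "rotation": [0, 0, 0], "hand": 0.1}]}}

```text
t: 10.5
tool_pos: [0.5564, 0.0249, 0.1022]
tool_rot: [-2.996, -0.197, -0.8]
force: [-0.7, -0.6, -1.9]
gripper_width: 0.0135
grasp_force: 78.6
```

```bash
cat >> h.py <<'E'
def brass(c,box):
    u0,v0,u1,v1=box; im=c['image'][v0:v1,u0:u1].astype(float); w=np.clip(im[:,:,0]-im[:,:,2]-25,0,None)
    if '-r' in c: pass
    ys,xs=np.mgrid[v0:v1,u0:u1]; 
    return (w.sum(),(w*xs).sum()/max(w.sum(),1e-9),(w*ys).sum()/max(w.sum(),1e-9))
E
python3 - <<'E'
from h import *
where()
for f in('s5','scene0'):
    c=dict(np.load(f'pics/{f}.npz')); b=c['image'][125:185,230:275].astype(int); m=(b[:,:,0]-b[:,:,2]>18)
    ys,xs=np.nonzero(m); print(f,[(x+230,y+125,*b[y,x]) for x,y in zip(xs,ys)][:14])
c=dict(np.load('pics/top0.npz'));b=c['image'][165:208,208:235].astype(int);m=(b[:,:,0]-b[:,:,2]>25)
ys,xs=np.nonzero(m); print([(x+208,y+165,*b[y,x]) for x,y in zip(xs,ys)][:40])
E
```

```text
t 10.5 hook slope,y,perp 0.0853 -0.0392 -0.0181 F [-0.7 -0.6 -1.9] Fs -1.6161904734429977 grip 78.60681653022766
s5 []
scene0 []
[(np.int64(222), np.int64(173), np.int64(86), np.int64(69), np.int64(41)), (np.int64(221), np.int64(174), np.int64(128), np.int64(105), np.int64(58)), (np.int64(222), np.int64(174), np.int64(145), np.int64(116), np.int64(41)), (np.int64(223), np.int64(174), np.int64(130), np.int64(109), np.int64(57)), (np.int64(221), np.int64(175), np.int64(114), np.int64(98), np.int64(61)), (np.int64(222), np.int64(175), np.int64(125), np.int64(103), np.int64(55)), (np.int64(223), np.int64(175), np.int64(97), np.int64(83), np.int64(56)), (np.int64(222), np.int64(179), np.int64(68), np.int64(32), np.int64(36)), (np.int64(223), np.int64(179), np.int64(70), np.int64(24), np.int64(28)), (np.int64(222), np.int64(180), np.int64(77), np.int64(0), np.int64(2)), (np.int64(223), np.int64(180), np.int64(82), np.int64(0), np.int64(0)), (np.int64(222), np.int64(181), np.int64(70), np.int64(9), np.int64(14)), (np.int64(223), np.int64(181), np.int64(74), np.int64(0), np.int64(0)), (np.in
[... 1268 characters left out ...]
p.int64(114), np.int64(73), np.int64(76)), (np.int64(223), np.int64(189), np.int64(74), np.int64(41), np.int64(43)), (np.int64(224), np.int64(189), np.int64(75), np.int64(0), np.int64(0)), (np.int64(225), np.int64(189), np.int64(114), np.int64(78), np.int64(81)), (np.int64(224), np.int64(190), np.int64(77), np.int64(0), np.int64(0)), (np.int64(225), np.int64(190), np.int64(100), np.int64(47), np.int64(53)), (np.int64(224), np.int64(191), np.int64(75), np.int64(0), np.int64(0)), (np.int64(225), np.int64(191), np.int64(80), np.int64(5), np.int64(12)), (np.int64(224), np.int64(192), np.int64(71), np.int64(5), np.int64(13)), (np.int64(225), np.int64(192), np.int64(77), np.int64(0), np.int64(0))]
```

Call:
{"name": "servo_tool", "arguments": {"series": [{"dp": [0, -0.01, 0], "rotation": [0, 0, 0], "hand": 0.1}, {"dp": [0, -0.02, 0], "rotation": [0, 0, 0], "hand": 0.1}, {"dp": [0, -0.03, 0], "rotation": [0, 0, 0], "hand": 0.1}, {"dp": [0, -0.04, 0], "rotation": [0, 0, 0], "hand": 0.1}, {"dp": [0, -0.05, 0], "rotation": [0, 0, 0], "hand": 0.1}, {"dp": [0, -0.05, 0], "rotation": [0, 0, 0], "hand": 0.1}, {"dp": [0, -0.05, 0], "rotation": [0, 0, 0], "hand": 0.1}]}}

```text
t: 11.2
tool_pos: [0.5504, 0.0633, 0.1014]
tool_rot: [-2.996, -0.196, -0.796]
force: [-6.7, -0.2, -2.0]
gripper_width: 0.0131
grasp_force: 83.4
```

```bash
cat >> h.py <<'E'
def brass(c):
    b=c['image'][165:208,208:240].astype(int);r,g,bb=b[...,0],b[...,1],b[...,2]
    w=np.where((g-bb>15)&(r-bb>25),r-bb,0).astype(float); ys,xs=np.mgrid[165:208,208:240]
    return w.sum(),(w*xs).sum()/max(w.sum(),1),(w*ys).sum()/max(w.sum(),1)
E
python3 - <<'E'
from h import *
where(); print(brass(dict(np.load('pics/top0.npz'))),brass(snap('top','t6.png')))
E
```

```text
t 11.2 hook slope,y,perp 0.0842 -0.0006 -0.0187 F [-6.7 -0.2 -2. ] Fs -6.786095452771275 grip 83.42387795448303
(np.float64(456.0), np.float64(221.98026315789474), np.float64(174.2609649122807)) (np.float64(498.0), np.float64(222.0321285140562), np.float64(174.19477911646587))
```

The tip went in without any y force; there is about 7 N pushing it forward, probably from the rear of the ring. I'll pull back a little to test.

Call:
{"name": "servo_tool", "arguments": {"series": [{"dp": [-0.004, 0, 0], "rotation": [0, 0, 0], "hand": 0.1}, {"dp": [-0.008, 0, 0], "rotation": [0, 0, 0], "hand": 0.1}, {"dp": [-0.012, 0, 0], "rotation": [0, 0, 0], "hand": 0.1}, {"dp": [-0.012, 0, 0], "rotation": [0, 0, 0], "hand": 0.1}, {"dp": [-0.012, 0, 0], "rotation": [0, 0, 0], "hand": 0.1}]}}

```text
t: 11.75
tool_pos: [0.5444, 0.0618, 0.0984]
tool_rot: [-2.995, -0.198, -0.802]
force: [-0.1, -0.7, -0.2]
gripper_width: 0.0133
grasp_force: 83.2
```

Run:
```python
from h import *
where(); print(brass(snap('top','t7.png')))
```

```text
t 11.75 hook slope,y,perp 0.0773 -0.001 -0.0176 F [-0.1 -0.7 -0.2] Fs -0.3054655622319649 grip 83.20988059043884
(np.float64(501.0), np.float64(222.04191616766468), np.float64(174.19560878243513))
```

Free now, with the plate unmoved. I'll pull on gently until it engages.

Call:
{"name": "servo_tool", "arguments": {"series": [{"dp": [-0.004, 0, 0], "rotation": [0, 0, 0], "hand": 0.1}, {"dp": [-0.008, 0, 0], "rotation": [0, 0, 0], "hand": 0.1}, {"dp": [-0.012, 0, 0], "rotation": [0, 0, 0], "hand": 0.1}, {"dp": [-0.016, 0, 0], "rotation": [0, 0, 0], "hand": 0.1}, {"dp": [-0.02, 0, 0], "rotation": [0, 0, 0], "hand": 0.1}, {"dp": [-0.02, 0, 0], "rotation": [0, 0, 0], "hand": 0.1}, {"dp": [-0.02, 0, 0], "rotation": [0, 0, 0], "hand": 0.1}]}}

```text
t: 12.5
tool_pos: [0.5321, 0.0599, 0.0915]
tool_rot: [-2.995, -0.198, -0.805]
force: [4.9, 1.1, 2.0]
gripper_width: 0.0137
grasp_force: 83.2
```

Run:
```python
from h import *
where(); print(brass(snap('top','t8.png')))
```

```text
t 12.5 hook slope,y,perp 0.0631 -0.0013 -0.0172 F [4.9 1.1 2. ] Fs 5.332320323606583 grip 83.24864029884338
(np.float64(396.0), np.float64(222.05555555555554), np.float64(174.5))
```

The hook is engaged (+5 N). Next I'll calibrate the scale lines from the first top picture.

Run:
```python
from h import *
c=dict(np.load('pics/top0.npz')); im=c['image'].mean(2)
for u in range(211,222): print(u,im[168:204,u].round().astype(int))
H=np.array([.6344,.1673,.2314]);st=Rh.apply(S)
print(proj(c,[H-.04*st,H-.02*st,H,H+.02*st,H+.04*st]),proj(c,[H,H+Rh.apply([0,.02,0])]))
```

```text
211 [105 102 102 101 100 101 103 103 102 102 102 103  99 101 104 102 105 106
 107  82  48  89 103 101  98 100 100 100 100 102 102 103 101 129 130 112]
212 [103 102 104 103 103 101 104 102 105  99 104 101 103 103 100 103 101 102
 107  79  68  93 103 101 101 101 102 101  99  99 102 101 100 110 110 103]
213 [104 104 104 102 106  96  98 103 102 102 102 102 103 102 102 103 103 105
 105  70  82 101 103 103 103 101  98 103 102 103 104 102 102  96 100 101]
214 [100 107 103 104  88  62  92 104 100 102 104 103 104 105 102 102 102 103
 106  60  78 103 101 100  99 103 100  97 100 101 101  98 103 103  99 100]
215 [102  98 102 106  74  63  94 103 103 103 103  96  79  94 100 100 103 102
 109  62  82 104 101 103 100 102 103 100 101  99 100 101 102 102 102 100]
216 [100 103 104 103  71  85 101 104 103 102 105  83  54  90 102  99 102 103
  96  52  86 105 103 101 103 103 100 102 104 102 102 100 101 101 100  98]
217 [101 102 102 103  65  86 104 100 101 103 109  80  62  96 103 101 104 102
  82  50  89 105 102 101 103 103  95  98 101 104 101 101  99 102 102 102]
218 [102 103 105 104  92  97 101 101  99 101 107  76  83  99 100 101  99 105
  76  50  88 104 101 105 101  96  71  90 102 101 101 101 101 104 102 102]
219 [106  99  90 108 114 112 105 105 101 103 107  72  90 103 103 104 103 106
  69  58  92 102 102 103 105  81  64  93 102 101  99 102  84  82  95 100]
220 [ 98  78  62  77  78  92 110  93  89 110 103  86  98 107 104 105 106 104
  72  79 104 102 104 102 104  71  78 101 102 100  98 103  73  67  96 101]
221 [ 91  64  51  52  48  69  97  91  73  78  82  65  61  74  84  87  93 103
  99 104 107 107 103 101 104  68  83 102 100  99 100 107  74  80 102 102]
[[224.09508566 200.16765274]
 [222.85197872 193.28147979]
 [221.59535164 186.32041222]
 [220.32498265 179.28322151]
 [219.04064508 172.16865211]] [[221.59535164 186.32041222]
 [214.20452098 187.34587641]]
```

Call:
{"name": "servo_tool", "arguments": {"series": [{"dp": [-0.004, 0, 0], "rotation": [0, 0, 0], "hand": 0.1}, {"dp": [-0.008, 0, 0], "rotation": [0, 0, 0], "hand": 0.1}, {"dp": [-0.012, 0, 0], "rotation": [0, 0, 0], "hand": 0.1}, {"dp": [-0.016, 0, 0], "rotation": [0, 0, 0], "hand": 0.1}, {"dp": [-0.02, 0, 0], "rotation": [0, 0, 0], "hand": 0.1}, {"dp": [-0.024, 0, 0], "rotation": [0, 0, 0], "hand": 0.1}, {"dp": [-0.028, 0, 0], "rotation": [0, 0, 0], "hand": 0.1}, {"dp": [-0.032, 0, 0], "rotation": [0, 0, 0], "hand": 0.1}, {"dp": [-0.035, 0, 0], "rotation": [0, 0, 0], "hand": 0.1}, {"dp": [-0.035, 0, 0], "rotation": [0, 0, 0], "hand": 0.1}, {"dp": [-0.035, 0, 0], "rotation": [0, 0, 0], "hand": 0.1}]}}

```text
t: 13.65
tool_pos: [0.5094, 0.0569, 0.0781]
tool_rot: [-2.995, -0.198, -0.804]
force: [4.8, 1.0, 2.9]
gripper_width: 0.0131
grasp_force: 83.3
```

Run:
```python
from h import *
where(); c=snap('top','t9.png');print(brass(c),c['image'][176:192,223].tolist())
```

```text
t 13.65 hook slope,y,perp 0.0365 -0.0012 -0.0174 F [4.8 1.  2.9] Fs 5.72963422454236 grip 83.25934767723083
(np.float64(514.0), np.float64(223.6400778210117), np.float64(183.84824902723736)) [[45, 48, 56], [48, 49, 55], [49, 52, 59], [48, 52, 56], [49, 50, 58], [47, 51, 59], [51, 52, 57], [107, 89, 48], [152, 125, 63], [113, 98, 73], [63, 72, 80], [75, 81, 86], [85, 81, 85], [80, 60, 59], [82, 53, 57], [80, 69, 70]]
```

Call:
{"name": "servo_tool", "arguments": {"series": [{"dp": [-0.003, 0, 0], "rotation": [0, 0, 0], "hand": 0.1}, {"dp": [-0.006, 0, 0], "rotation": [0, 0, 0], "hand": 0.1}, {"dp": [-0.008, 0, 0], "rotation": [0, 0, 0], "hand": 0.1}, {"dp": [-0.008, 0, 0], "rotation": [0, 0, 0], "hand": 0.1}, {"dp": [-0.008, 0, 0], "rotation": [0, 0, 0], "hand": 0.1}, {"dp": [-0.008, 0, 0], "rotation": [0, 0, 0], "hand": 0.1}]}}

```text
t: 14.3
tool_pos: [0.504, 0.0563, 0.0749]
tool_rot: [-2.995, -0.198, -0.803]
force: [4.6, 1.0, 1.5]
gripper_width: 0.0135
grasp_force: 83.3
```

Run:
```python
from h import *
where(); c=snap('top','t10.png');print(brass(c)); im=c['image'].mean(2)
for u in (211,214,217,219): print(u,im[183:191,u].round())
```

```text
t 14.3 hook slope,y,perp 0.0302 -0.0011 -0.0176 F [4.6 1.  1.5] Fs 4.772627251143364 grip 83.26834559440613
(np.float64(513.0), np.float64(224.0662768031189), np.float64(185.97076023391813))
211 [105. 108. 108. 111.  82.  50.  93. 106.]
214 [106. 106. 107. 112.  64.  85. 109. 104.]
217 [104. 107. 106.  84.  53.  93. 108. 106.]
219 [107. 105. 106.  73.  58.  98. 106. 104.]
```

The indicator is on the half line (row 185.97). To unhook: ease forward to the ring's centre, then move right, then out.

Call:
{"name": "servo_tool", "arguments": {"series": [{"dp": [0.005, 0, 0], "rotation": [0, 0, 0], "hand": 0.1}, {"dp": [0.01, 0, 0], "rotation": [0, 0, 0], "hand": 0.1}, {"dp": [0.014, 0, 0], "rotation": [0, 0, 0], "hand": 0.1}, {"dp": [0.014, 0, 0], "rotation": [0, 0, 0], "hand": 0.1}, {"dp": [0.014, 0.01, 0], "rotation": [0, 0, 0], "hand": 0.1}, {"dp": [0.014, 0.02, 0], "rotation": [0, 0, 0], "hand": 0.1}, {"dp": [0.014, 0.03, 0], "rotation": [0, 0, 0], "hand": 0.1}, {"dp": [0.014, 0.04, 0], "rotation": [0, 0, 0], "hand": 0.1}, {"dp": [0.014, 0.05, 0], "rotation": [0, 0, 0], "hand": 0.1}, {"dp": [0.014, 0.058, 0], "rotation": [0, 0, 0], "hand": 0.1}, {"dp": [0.014, 0.058, 0], "rotation": [0, 0, 0], "hand": 0.1}, {"dp": [0.014, 0.058, 0], "rotation": [0, 0, 0], "hand": 0.1}]}}

```text
t: 15.55
tool_pos: [0.5184, 0.0145, 0.0798]
tool_rot: [-2.995, -0.198, -0.801]
force: [-0.4, 0.1, -1.1]
gripper_width: 0.0132
grasp_force: 83.2
```

Run:
```python
from h import *
where(); c=snap('top','t11.png');print(brass(c))
cmd(tcp_for(-.035,-.045,-.018),RT)
s=monitor.observe(); b=(tcp_for(-.035,-.045,-.018),RT)
b2=cmd(b[0]+Rh.apply([-.06,0,.05]),RT)
```

```text
t 15.55 hook slope,y,perp 0.0403 -0.0445 -0.0178 F [-0.4  0.1 -1.1] Fs -0.8755813666418715 grip 83.20886492729187
(np.float64(519.0), np.float64(224.0597302504817), np.float64(185.96724470134876))
dp [-0.1004  0.001   0.0005] rot [-0.0002  0.0002 -0.    ]
dp [-0.1364  0.0009 -0.0972] rot [-0.0002  0.0002 -0.    ]
```

Unhooked, and the plate has not moved. Now to withdraw.

Call:
{"name": "servo_tool", "arguments": {"series": [{"dp": [-0.025, 0, 0], "rotation": [0, 0, 0], "hand": 0.1}, {"dp": [-0.05, 0, 0], "rotation": [0, 0, 0], "hand": 0.1}, {"dp": [-0.075, 0, 0], "rotation": [0, 0, 0], "hand": 0.1}, {"dp": [-0.1, 0, 0], "rotation": [0, 0, 0], "hand": 0.1}, {"dp": [-0.1, 0, 0], "rotation": [0, 0, 0], "hand": 0.1}, {"dp": [-0.1, 0, 0], "rotation": [0, 0, 0], "hand": 0.1}, {"dp": [-0.118, 0, -0.045], "rotation": [0, 0, 0], "hand": 0.1}, {"dp": [-0.136, 0, -0.097], "rotation": [0, 0, 0], "hand": 0.1}, {"dp": [-0.136, 0, -0.097], "rotation": [0, 0, 0], "hand": 0.1}, {"dp": [-0.136, 0, -0.097], "rotation": [0, 0, 0], "hand": 0.1}]}}

```text
t: 16.6
tool_pos: [0.396, -0.0027, 0.0934]
tool_rot: [-2.996, -0.198, -0.807]
force: [-0.2, -0.1, -1.6]
gripper_width: 0.0132
grasp_force: 83.2
```

Run:
```python
from h import *
where(); s=monitor.observe(); print(s['tool_pos'],brass(snap('top','t12.png')))
cmd([.42,-.18,.13],toolR(.09,0.1))
cmd([.485,-.295,.10],toolR(.09,0))
```

```text
t 16.6 hook slope,y,perp -0.0599 -0.0452 0.0562 F [-0.2 -0.1 -1.6] Fs -0.9734690546335829 grip 83.23213577270508
[ 0.39600427 -0.00265684  0.09335889] (np.float64(508.0), np.float64(224.0551181102362), np.float64(185.96850393700788))
dp [ 0.0257  0.2391 -0.0428] rot [-0.004  -0.1351  0.0128]
dp [0.0626 0.4025 0.0248] rot [-0.0033 -0.1669  0.013 ]
```

Call:
{"name": "servo_tool", "arguments": {"series": [{"dp": [0, 0.06, 0], "rotation": [0, 0, 0], "hand": 0.1}, {"dp": [0, 0.12, 0], "rotation": [0, 0, 0], "hand": 0.1}, {"dp": [0, 0.18, -0.02], "rotation": [0, 0, 0], "hand": 0.1}, {"dp": [0.025, 0.239, -0.043], "rotation": [-0.001, -0.04, 0.003], "hand": 0.1}, {"dp": [0.025, 0.239, -0.043], "rotation": [-0.002, -0.08, 0.008], "hand": 0.1}, {"dp": [0.04, 0.3, -0.02], "rotation": [-0.003, -0.12, 0.01], "hand": 0.1}, {"dp": [0.055, 0.35, 0], "rotation": [-0.003, -0.15, 0.012], "hand": 0.1}, {"dp": [0.0626, 0.4025, 0.0248], "rotation": [-0.0033, -0.1669, 0.013], "hand": 0.1}, {"dp": [0.0626, 0.4025, 0.0248], "rotation": [-0.0033, -0.1669, 0.013], "hand": 0.1}, {"dp": [0.0626, 0.4025, 0.0248], "rotation": [-0.0033, -0.1669, 0.013], "hand": 0.1}, {"dp": [0.0626, 0.4025, 0.0248], "rotation": [-0.0033, -0.1669, 0.013], "hand": 0.1}, {"dp": [0.0626, 0.4025, 0.0248], "rotation": [-0.0033, -0.1669, 0.013], "hand": 0.1}]}}

```text
t: 17.85
tool_pos: [0.4841, -0.2939, 0.0997]
tool_rot: [-3.138, -0.143, 0.001]
force: [0.8, -1.2, -1.2]
gripper_width: 0.0138
grasp_force: 83.2
```

Run:
```python
from h import *
s=monitor.observe(); print(s['tool_pos'],(R.from_rotvec(s['tool_rot'])*R.from_euler('x',-np.pi)).as_euler('ZYX'))
cmd([.485,-.295,.012],toolR(.09,0))
cmd([.485,-.295,.006],toolR(.09,0))
```

```text
[ 0.48408977 -0.29394896  0.0997026 ] [0.09091727 0.00066024 0.00068191]
dp [0.0012 0.0016 0.1169] rot [-0.0002  0.0002  0.0003]
dp [0.0012 0.0016 0.1249] rot [-0.0002  0.0002  0.0003]
```

Call:
{"name": "servo_tool", "arguments": {"series": [{"dp": [0, 0, 0.04], "rotation": [0, 0, 0], "hand": 0.1}, {"dp": [0, 0, 0.08], "rotation": [0, 0, 0], "hand": 0.1}, {"dp": [0, 0, 0.105], "rotation": [0, 0, 0], "hand": 0.1}, {"dp": [0, 0, 0.117], "rotation": [0, 0, 0], "hand": 0.1}, {"dp": [0, 0, 0.121], "rotation": [0, 0, 0], "hand": 0.1}, {"dp": [0, 0, 0.124], "rotation": [0, 0, 0], "hand": 0.1}, {"dp": [0, 0, 0.1255], "rotation": [0, 0, 0], "hand": 0.1}, {"dp": [0, 0, 0.1255], "rotation": [0, 0, 0], "hand": 0.1}]}}

```text
t: 18.65
tool_pos: [0.4843, -0.2948, 0.0058]
tool_rot: [3.138, 0.142, -0.001]
force: [0.4, -0.1, -1.1]
gripper_width: 0.0133
grasp_force: 83.2
```

Call:
{"name": "servo_tool", "arguments": {"series": [{"dp": [0, 0, 0.001], "rotation": [0, 0, 0], "hand": 0.1}, {"dp": [0, 0, 0.0015], "rotation": [0, 0, 0], "hand": 0.1}, {"dp": [0, 0, 0.0015], "rotation": [0, 0, 0], "hand": 0.1}]}}

```text
t: 18.95
tool_pos: [0.4843, -0.2948, 0.0053]
tool_rot: [3.138, 0.142, -0.001]
force: [-3.0, 1.5, 8.5]
gripper_width: 0.0133
grasp_force: 84.5
```

Touching the bench. I'll release, then rise.

Call:
{"name": "servo_tool", "arguments": {"newtons": 20, "series": [{"dp": [0, 0, 0], "rotation": [0, 0, 0], "hand": 0.22}, {"dp": [0, 0, 0], "rotation": [0, 0, 0], "hand": 0.3}, {"dp": [0, 0, 0], "rotation": [0, 0, 0], "hand": 0.45}, {"dp": [0, 0, 0], "rotation": [0, 0, 0], "hand": 0.5}, {"dp": [0, 0, 0], "rotation": [0, 0, 0], "hand": 0.5}, {"dp": [0, 0, -0.02], "rotation": [0, 0, 0], "hand": 0.5}, {"dp": [0, 0, -0.06], "rotation": [0, 0, 0], "hand": 0.6}, {"dp": [0, 0, -0.12], "rotation": [0, 0, 0], "hand": 0.6}, {"dp": [0, 0, -0.18], "rotation": [0, 0, 0], "hand": 0.6}, {"dp": [-0.1, 0, -0.24], "rotation": [0, 0, 0], "hand": 0.6}, {"dp": [-0.16, -0.1, -0.24], "rotation": [0, 0, 0], "hand": 0.6}, {"dp": [-0.16, -0.2, -0.24], "rotation": [0, 0, 0], "hand": 0.6}, {"dp": [-0.16, -0.3, -0.24], "rotation": [0, 0, 0], "hand": 0.6}, {"dp": [-0.16, -0.3, -0.24], "rotation": [0, 0, 0], "hand": 0.6}]}}

```text
t: 20.35
tool_pos: [0.3553, -0.1245, 0.1834]
tool_rot: [3.138, 0.14, 0.0]
force: [0.5, 1.1, -0.7]
gripper_width: 0.0511
grasp_force: 0.0
```

Run:
```python
from h import *
s=monitor.observe();print(s['tool_pos'],s['force'],s['t'])
c=snap('top','t13.png');g=snap('scene','s13.png');print(brass(c))
c0=dict(np.load('pics/top0.npz'));g0=dict(np.load('pics/scene0.npz'))
def grip(c,b):
    im=c['image'].astype(int).max(2)[b[1]:b[3],b[0]:b[2]];ys,xs=np.nonzero(im<60)
    r=cv2.minAreaRect(np.c_[xs,ys].astype(np.float32)); return len(xs),(xs.mean()+b[0],ys.mean()+b[1]),r[1],r[2]
for k in(c0,c): print(grip(k,(360,215,420,280)))
for k in(g0,g): print(grip(k,(335,300,385,360)))
# hook area and bystander differences
for n,a,b,bx in (('hook',c0,c,(358,185,385,235)),('hookS',g0,g,(365,280,400,325)),('vial',c0,c,(380,172,398,192)),('timer',g0,g,(160,212,195,240)),('plate',g0,g,(242,200,298,235)),('trough',g0,g,(286,220,312,246))):
    d=np.abs(a['image'].astype(int)-b['image'])[bx[1]:bx[3],bx[0]:bx[2]].max(2); print(n,(d>25).sum(),d.size)
```

```text
[ 0.3553181  -0.12452524  0.18335853] [ 0.52117892  1.10049287 -0.71857651] 20.35
(np.float64(511.0), np.float64(224.05479452054794), np.float64(185.96086105675147))
(158, (np.float64(381.67088607594934), np.float64(247.03164556962025)), (30.575008392333984, 7.06669807434082), 83.8844985961914)
(145, (np.float64(381.17241379310343), np.float64(247.02758620689656)), (30.82358741760254, 6.178921699523926), 83.8844985961914)
(274, (np.float64(359.6824817518248), np.float64(332.16423357664235)), (9.520283699035645, 37.19710922241211), 35.311214447021484)
(267, (np.float64(359.063670411985), np.float64(332.01498127340824)), (8.95934009552002, 37.55781555175781), 35.753883361816406)
hook 9 1350
hookS 12 1575
vial 0 360
timer 0 980
plate 1315 1960
trough 71 676
```

```bash
python3 -c "
from h import *
print(bot.sign_off())"
```

```text
the job is handed in; nothing more can be done
None
```

The job is handed in at about 20 s: the damper indicator sits on the half-open line in the top view, and the rod lies flat where it was found. The vial and timer pixels were unchanged. I could not confirm the strip plate and trough: their pixels differed in the last scene picture, probably because the arm blocked the view; no move brought the rod or gripper near them.

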